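# Feed a module through the test chamber's flap

### The job

Push the blue-topped electronics module along the feed tray and through the hanging orange flap until it goes over the tray's inner edge and slides down into the clear test chamber, then draw the hand back out so that the flap swings shut by itself. Slide the module on the tray without lifting it, and do not disturb the white-topped module, the jar or the yellow bin standing beside the chamber.

Things in the scene. Friction and masses are not known exactly. Their poses are not given: they have to be found in the camera images.
- chamber: Fixed test chamber: lime-green frame, clear side walls, back and roof; 290 mm wide, 180 mm deep, 220 mm high, with a raised feed tray before it. Origin: on the table top, under the flap's hinge line, mid-width; x points from the tray into the chamber, y left, z up. The flap plane is x = 0. The roof starts 45 mm behind it, 216 mm above the table.
- tray (a point): Centre of the feed tray's top face, 100 mm before the flap plane and 95 mm above the table. Flat aluminium plate, 290 mm wide, from 200 mm before the flap plane to 30 mm behind it, on a solid grey base. Low green rails on both long edges (y = +-131 to 144 mm) rise 10 mm above the plate.
- tray_edge (a point): Middle of the tray's inner edge, 30 mm behind the flap plane, 95 mm above the table. From here a slippery white slide, 260 mm wide, falls away at about 31 degrees to a rubber bumper at the back. A module pushed until its middle passes this edge tips onto the slide and runs down to the bumper by its own weight, wholly clear of the flap.
- hinge_bar (a point): Middle of the steel hinge bar (13 mm across) from which the flap hangs, 205 mm above the table, 110 mm above the tray plate. It is the only lintel of the opening, which is 260 mm wide between two green posts 15 mm square and 220 mm high.
- flap (a joint): Angle of the orange gravity flap, rad: 0 = hanging shut (upright, in the flap plane); it grows as the lower edge swings inward and up, stop at 1.4; it cannot swing outward. Stiff plate 250 mm wide, 102 mm high, 3 mm thick, 90 g, free on its hinge bar; it falls shut by its own weight.
- flap_edge (a point): Middle of the flap's lower edge, 107 mm below the hinge bar; when shut it is 3 mm above the tray plate.
- module_center (a point): Centre of the module to feed: grey box, blue top with a small screen, 80 mm long (its x, along the chamber's x but up to 0.25 rad turned at the start), 76 mm wide (y), 45 mm high, about 0.25 to 0.5 kg, lying flat on the tray before the flap, within 20 mm of its mid-line. Centre 22.5 mm above the tray plate. Its upright rear face is free to push.
- spare_center (a point): Centre of a module of the same size with a white top, standing on the table beside the chamber; leave it where it is.
- jar_center (a point): Centre of a closed amber jar, 48 mm across, 75 mm high, standing on the table beside the chamber; leave it.
- bin_center (a point): Centre of a small open yellow parts bin, 85 x 65 x 45 mm, standing on the table beside the chamber; leave it.

How it is judged:
By the outcome, as a careful person would: the job done as asked, in the order asked, and still so for the second after the job is handed in, with the robot touching nothing.
It also fails if it takes over 45 s, if anything falls off the work surface, if the arm or the gripper's body presses on something with over 40 N, if the wrist force passes 120 N, or if a joint passes its speed limit or range.

### The arm

A 6-joint arm with a two-finger parallel gripper is mounted at the origin on the work surface. World frame = base frame: x ahead of the robot, y to its left, z up, the work surface at z = 0. Lengths are in mm, angles in rad, forces in N, time in s.
With the tool pointing down it reaches from about 325 to 875 mm from the base axis. Payload 4.4 kg.
Tool frame: the origin (TCP) lies on the centre line of the jaws, within the pads' length; the fingertips stand ahead of it and the grasp point (between the pads) lies 6 mm ahead of it (ctrl.tcp_to_tips is the z of the fingertips in the tool frame, in mm); z points along the fingers, y is the direction in which the jaws open and shut (so a half turn about z gives the same grasp; the last joint's range is limited). The gripper opens to 85 mm and grips with 20 to 120 N. Pads are 22 mm wide; open, the fingers measure 114 mm over their backs; the gripper's body (76 mm by 85 mm) begins 54 mm behind the grasp point. The pads swing forward as they close: fully open they stand 13 mm farther back than shut.
Start: joints at [1.048, 0.207, 1.542, -0, 1.393, -0.15], TCP at [208.903, 535.712, 256.282] pointing down, gripper open.
Joint ranges: [-2.73, 2.73], [-0.86, 2.22], [0.23, 2.46], [-1.11, 4.25], [0.08, 2.63], [-2.82, 2.82]. Speed limits (rad/s): [2.79, 2.79, 3.14, 3.14, 3.14, 3.14].

### API

Orientations are given as a 3x3 rotation matrix whose columns are the frame's x, y, z axes.
In Python, from plant import ctrl, sensors, optics gives the robot as it stands. Calls block until the motion is done:
- ctrl.move_ptp(position, orientation): joint-space move of the TCP to a pose.
- ctrl.move_l(position, rot=None, vel=150, threshold=None): straight line of the TCP; rot=None keeps the orientation; vel is the mean speed in mm/s. With threshold (N) it stops when the force on the tool has changed by that much, and returns True; else False.
- ctrl.set_joints(angles): joint-space move.
- ctrl.gripper_to(opening, force=None): finger opening in mm; force is the grip in N (None keeps the last); returns when the fingers have stopped.
- ctrl.hold(seconds).
- ctrl.solve_ik(position, orientation): joint angles nearest the present ones, or None.
- sensors.read_state(): the state.
- optics.grab_frame(name): name is "side" or "top" or "wrist"; returns (picture, depth): 384x512x3 uint8, red, green, blue; 384x512 float32, mm along the optical axis (not along the pixel's ray), 0 where there is no reading.
- optics.camera_params(name): a dict with "mtx" (3x3 intrinsics, pixels), "k1" (the pictures are not rectified: a ray, as slopes to the right and down, at radius r is drawn at 1 + k1 r^2 times it, then the intrinsics apply), "R" (3x3) and "t" (3): a world point X has camera coordinates R X + t; the wrist camera has in their place "T_tool_cam" (4x4, takes a point from camera to tool coordinates, whose origin is the TCP and whose axes are the flange's). Camera axes: x right, y down, z forward; pixel columns grow to the right and rows downward; lengths in mm; the calibration is good to about 2 mm. A picture is of the moment at which its call begins: read the wrist's pose just before it. camera_params takes no time and is no camera call.
A pose or a line that the arm cannot do raises ctrl.MotionError and nothing moves.
- ctrl.finish_job(): hands the job in, once; it reports no verdict.
The state is a dict: "t": time; "q": joint angles; "qvel": joint speeds; "tau": joint torques, N m; "eef_pos": TCP position; "eef_rot": TCP orientation; "force": force on the tool from outside, world axes, zero at the start; "wrist_torque": the same for the moment, N m; "grip_width": finger opening in mm.
Only numpy, scipy, OpenCV 4.12 (cv2) and the standard library are available. Lean on these libraries where they do the work, as an engineer would, in place of code of your own. Each camera call takes 0.05 s, during which the arm holds its last target.

## Working session

There is one attempt and no reset: what is moved stays moved. The work goes in short steps, each a Python script; the robot and the scene stay as the last script left them, time stands still between calls to the robot, and variables do not carry over. Pictures are saved under pics/ and viewed, and the job is handed in when it is done.

```bash
ls; mkdir -p pics; python3 - <<'E'
from plant import ctrl,sensors,optics
import cv2,numpy as np
s=sensors.read_state();print(s['t'],s['eef_pos'],s['eef_rot'],s['grip_width'],ctrl.tcp_to_tips)
for n in ['side','top']:
    p,d=optics.grab_frame(n);cv2.imwrite(f'pics/{n}0.png',p[:,:,::-1]);np.save(f'{n}0.npy',d);np.save(f'{n}0rgb.npy',p)
    print(n,optics.camera_params(n))
E
```

```text
pics
0.0 [208.53686908 535.08940363 255.10928223] [[-9.31666127e-01  3.63313648e-01 -1.19217785e-03]
 [ 3.63315397e-01  9.31664085e-01 -1.98863917e-03]
 [ 3.88209534e-04 -2.28588432e-03 -9.99997312e-01]] 85.2282851498275 25.0
side {'mtx': array([[407.74657818,   0.        , 259.36061254],
       [  0.        , 407.74657818, 197.19748256],
       [  0.        ,   0.        ,   1.        ]]), 'k1': -0.13993627438167372, 'R': array([[-9.83432845e-01,  1.81271843e-01, -5.99195785e-04],
       [ 1.37480135e-01,  7.43692258e-01, -6.54233168e-01],
       [-1.18148435e-01, -6.43476763e-01, -7.56292671e-01]]), 't': array([ 551.52296023,  -29.98888041, 1265.51166109])}
top {'mtx': array([[456.54513544,   0.        , 253.31577762],
       [  0.        , 456.54513544, 190.37623671],
       [  0.        ,   0.        ,   1.        ]]), 'k1': 0.0041476961758253, 'R': array([[ 0.01337542, -0.99961428, -0.02433916],
       [-0.99873818, -0.01217741, -0.04872126],
       [ 0.04840608,  0.02496011, -0.99851582]]), 't': array([  73.88360384,  580.17466919, 1192.64447791])}
```

View pics/side0.png

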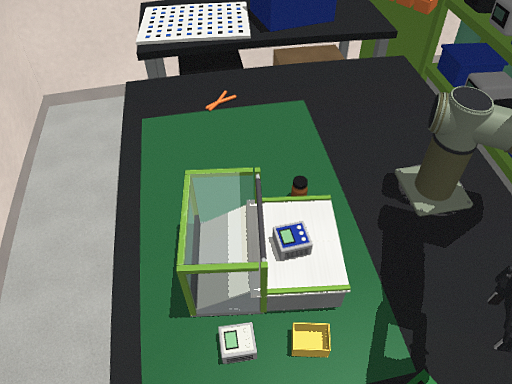

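View pics/top0.png

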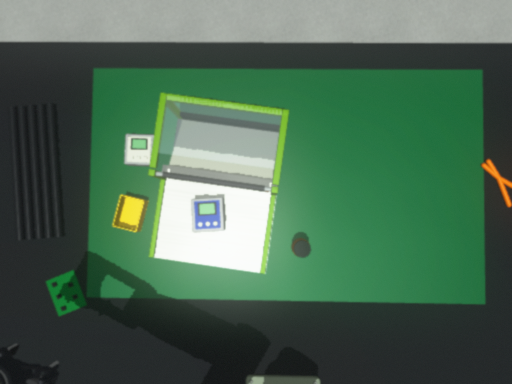

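Side view: the tray is at about (300,245) with the blue-topped module on it at (292,240), and the flap plane runs at column 262. Top view: the module is at (208,213), the hinge bar runs from (152,173) to (275,188), and the arm is not over the scene. Next I'll measure these from depth.

```bash
cat > h.py <<'E'
import numpy as np,cv2
from plant import ctrl,sensors,optics
def cloud(n,d):
    c=optics.camera_params(n);K=c['mtx'];h,w=d.shape
    u,v=np.meshgrid(np.arange(w),np.arange(h))
    uv=np.stack([u,v],-1).reshape(-1,1,2).astype(np.float64)
    x=cv2.undistortPoints(uv,K,np.array([c['k1'],0,0,0.]),).reshape(h,w,2)
    # k1 applied forward: matches OpenCV model
    P=np.dstack([x[...,0]*d,x[...,1]*d,d])
    return (P-c['t'])@c['R'],c   # R^T (P-t)
def proj(n,X):
    c=optics.camera_params(n)
    r,_=cv2.Rodrigues(c['R']);p,_=cv2.projectPoints(np.asarray(X,float).reshape(-1,1,3),r,c['t'],c['mtx'],np.array([c['k1'],0,0,0.]))
    return p.reshape(-1,2)
E
python3 - <<'E'
from h import *
for n in ['top','side']:
    d=np.load(n+'0.npy');p=np.load(n+'0rgb.npy');X,_=cloud(n,d);hsv=cv2.cvtColor(p,cv2.COLOR_RGB2HSV)
    ok=d>0
    z=X[...,2]; H,S,V=cv2.split(hsv)
    def rep(name,m):
        m=m&ok
        q=X[m]
        if len(q)<10: print(n,name,len(q));return
        r=cv2.minAreaRect(q[:,:2].astype(np.float32))
        print(n,name,len(q),'med',np.median(q,0).round(1),'rect',np.round(r[0],1),np.round(r[1],1),round(r[2],2))
    reg=(X[...,0]>250)&(X[...,0]<900)&(abs(X[...,1])<450)
    green=(H>30)&(H<48)&(S>130)&(V>90)
    rep('tray',reg&(abs(z-95)<5)&(S<60)&(V>140))
    rep('railgreen',reg&green&(abs(z-105)<4))
    rep('framegreen',reg&green&(abs(z-220)<6))
    blue=(H>105)&(H<130)&(S>120)&reg
    rep('blue',blue&(z>120))
    rep('modtop',reg&(abs(z-140)<5)&(X[...,0]<640))
    rep('hinge',reg&(abs(z-208)<7)&~green&(S<80))
    rep('yellow',reg&(H>20)&(H<30)&(S>150)&(z<60))
    rep('z220',reg&(abs(z-220)<5))
    rep('table',reg&(abs(z)<8))
E
```

```text
top tray 8385 med [494.6 168.4  95.2] rect [512.8 170.8] [280.  247.4] 82.83
top railgreen 426 med [495.7 310.1 105.1] rect [487.8 180.5] [283.9 190.6] 82.72
top framegreen 1478 med [727.4 148.2 220.2] rect [675.9 155.4] [288.3 187.2] 82.74
top blue 52 med [508.3 200.  140.9] rect [511.9 196.4] [60.5 32.8] 59.32
top modtop 1059 med [515.6 187.  140.7] rect [536.  183.6] [272.7 137. ] 74.31
top hinge 664 med [589.4 167.3 210.2] rect [666.3 151.7] [270.5 169. ] 82.66
top yellow 834 med [515.4 413.9   5. ] rect [515.7 404. ] [65.8 84.5] 76.31
top z220 8121 med [697.7 150.9 220.2] rect [675.5 155.3] [290.2 187.8] 82.65
top table 59734 med [ 544.6 -126.5    1.3] rect [575.   0.] [900. 650.] 90.0
side tray 5940 med [488.1 201.7  94.4] rect [563.9 173.9] [288.9 350.1] 82.12
side railgreen 594 med [496.  311.7 104.1] rect [579.9 171.2] [289.2 377.4] 82.89
side framegreen 1294 med [731.  247.  219.7] rect [677.1 158.2] [291.3 184.9] 82.62
side blue 321 med [509.5 190.8 139.7] rect [515.6 188.4] [64.9 62.1] 4.09
side modtop 944 med [520.2 193.9 139.5] rect [550.2 175.5] [283.7 158.1] 85.41
side hinge 490 med [592.2 184.7 209.4] rect [638.8 168.9] [276.9 109.8] 82.88
side yellow 686 med [507.2 408.5  23.6] rect [454.6 216.9] [473.7  90.3] 72.19
side z220 6381 med [701.  178.6 219.4] rect [676.3 157.8] [292.6 188.2] 82.54
side table 34479 med [5.732e+02 1.700e+02 3.000e-01] rect [575.   0.] [650. 900.] 0.0
```

```bash
cat >> h.py <<'E'
YAW=np.deg2rad(-7.33);O=np.array([590.5,167.5,0.])
RC=np.array([[np.cos(YAW),-np.sin(YAW),0],[np.sin(YAW),np.cos(YAW),0],[0,0,1.]])
def C2W(p): return O+RC@np.asarray(p,float)
def W2C(X): return (np.asarray(X)-O)@RC
def locate(n,d,zlo=128,zhi=150):
    X,_=cloud(n,d);c=W2C(X)
    m=(d>0)&(c[...,2]>zlo)&(c[...,2]<zhi)&(c[...,0]>-210)&(c[...,0]<-8)&(abs(c[...,1])<100)
    nl,l,st,ce=cv2.connectedComponentsWithStats(m.astype(np.uint8))
    k=1+np.argmax(st[1:,4]);q=c[l==k]
    return q,cv2.minAreaRect(q[:,:2].astype(np.float32))
E
python3 - <<'E'
from h import *
for n in ['top','side']:
    d=np.load(n+'0.npy');q,r=locate(n,d);print(n,len(q),np.round(q.mean(0),1),r, r[0], 'range',q.min(0).round(1),q.max(0).round(1))
s=sensors.read_state()
p=np.load('side0rgb.npy').copy()
pts=[C2W(a) for a in [(0,0,205),(-200,144,95),(-200,-144,95),(0,130,220),(0,-130,220),(180,-145,220),(180,145,220)]]
for a in proj('side',pts): cv2.circle(p,tuple(int(round(v)) for v in a),2,(255,0,0),-1)
t=np.load('top0rgb.npy').copy()
for a in proj('top',pts): cv2.circle(t,tuple(int(round(v)) for v in a),2,(255,0,0),-1)
im=np.hstack([p[130:330,130:400],t[70:300,90:310][:200]])
im=cv2.resize(im,None,fx=1.6,fy=1.6);cv2.imwrite('pics/ov.png',im[:,:,::-1])
E
```

```text
top 1081 [-77.3   8.6 140.6] ((-77.28157043457031, 9.141571044921875), (79.88079071044922, 76.96031188964844), 10.983736991882324) (-77.28157043457031, 9.141571044921875) range [-121.2  -34.8  128.4] [-32.1  53.7 147.2]
side 934 [-76.5  18.2 138.9] ((-77.3043441772461, 14.495067596435547), (80.50592803955078, 77.48761749267578), 11.574667930603027) (-77.3043441772461, 14.495067596435547) range [-122.1  -30.8  128.1] [-32.5  58.7 144. ]
```

View pics/ov.png

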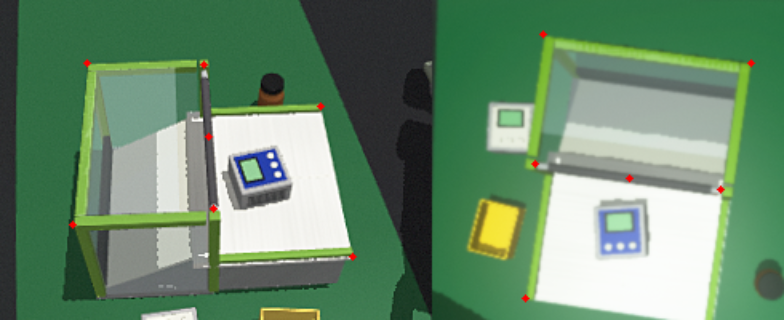

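Both views give the same result. In the chamber frame (origin about (590.5,167.5), yaw −7.3°), the module is at x≈−77, y≈11, yaw≈+11°. Its top measures 80×77 mm at height 140 mm, as expected. The side overlay points fall on the frame corners.

Plan: tilt the hand 45°, open the jaws to about 45 mm as a two-point pusher, and square the module while sliding it.

```bash
cat >> h.py <<'E'
def tool(tilt=45,sgn=1):
    a=np.deg2rad(tilt)
    z=np.array([np.cos(a),0,-np.sin(a)]);y=np.array([0,sgn,0.]);x=np.cross(y,z)
    return RC@np.stack([x,y,z],1)
def tcp(tip_c,tilt=45):  # TCP world for fingertip centre given in chamber coordinates
    a=np.deg2rad(tilt);return C2W(np.asarray(tip_c,float)-25*np.array([np.cos(a),0,-np.sin(a)]))
E
python3 - <<'E'
from h import *
print(optics.camera_params('wrist')['T_tool_cam'].round(2))
print(sensors.read_state()['t'])
for t in (45,55,40):
  for s in (1,-1):
    for p in ([-175,8,220],[-160,8,109],[0,8,109],[15,8,109]):
        q=ctrl.solve_ik(tcp(p,t),tool(t,s));print(t,s,p,None if q is None else np.round(q,2))
E
```

```text
[[  -0.     -0.96   -0.27   67.76]
 [   1.     -0.     -0.      1.11]
 [   0.     -0.27    0.96 -116.68]
 [   0.      0.      0.      1.  ]]
0.1
45 1 [-175, 8, 220] [ 0.56 -0.32  2.27 -0.78  0.7  -0.39]
45 1 [-160, 8, 109] None
45 1 [0, 8, 109] None
45 1 [15, 8, 109] None
45 -1 [-175, 8, 220] [ 0.56 -0.32  2.27 -0.78  0.7   2.75]
45 -1 [-160, 8, 109] None
45 -1 [0, 8, 109] None
45 -1 [15, 8, 109] None
55 1 [-175, 8, 220] [ 0.48 -0.3   2.18 -0.47  0.81 -0.71]
55 1 [-160, 8, 109] [ 0.45 -0.06  2.25 -0.69  0.52 -0.46]
55 1 [0, 8, 109] [ 0.26  0.2   1.97 -0.53  0.45 -0.77]
55 1 [15, 8, 109] [ 0.25  0.22  1.94 -0.51  0.45 -0.79]
55 -1 [-175, 8, 220] [ 0.48 -0.3   2.18 -0.47  0.81  2.43]
55 -1 [-160, 8, 109] [ 0.45 -0.06  2.25 -0.69  0.52  2.68]
55 -1 [0, 8, 109] [ 0.26  0.2   1.97 -0.53  0.45  2.38]
55 -1 [15, 8, 109] [ 0.25  0.22  1.94 -0.51  0.45  2.35]
40 1 [-175, 8, 220] [ 0.61 -0.31  2.31 -0.97  0.67 -0.19]
40 1 [-160, 8, 109] None
40 1 [0, 8, 109] None
40 1 [15, 8, 109] None
40 -1 [-175, 8, 220] None
40 -1 [-160, 8, 109] None
40 -1 [0, 8, 109] None
40 -1 [15, 8, 109] None
```

```bash
python3 - <<'E'
from h import *
for z in (109,113):
 for t in (46,48,50,52):
  for yw in (-15,0,10,20):
    a=np.deg2rad(yw);Rz=np.array([[np.cos(a),-np.sin(a),0],[np.sin(a),np.cos(a),0],[0,0,1]])
    R=RC@Rz@RC.T@tool(t); r=[]
    for p in ([-175,8,200],[-150,8,z],[-120,8,z],[-60,8,z],[0,8,z],[15,8,z]):
        w=C2W(p)-25*R[:,2]
        q=ctrl.solve_ik(w,R);r.append(None if q is None else (round(q[2],2),round(q[4],2)))
    print(z,t,yw,r)
E
```

```text
109 46 -15 [(np.float64(2.17), np.float64(0.9)), (np.float64(2.2), np.float64(0.72)), (np.float64(2.16), np.float64(0.69)), (np.float64(2.06), np.float64(0.63)), (np.float64(1.96), np.float64(0.59)), (np.float64(1.93), np.float64(0.59))]
109 46 0 [(np.float64(2.28), np.float64(0.66)), None, None, None, (np.float64(2.06), np.float64(0.33)), (np.float64(2.03), np.float64(0.32))]
109 46 10 [(np.float64(2.34), np.float64(0.52)), None, None, (np.float64(2.22), np.float64(0.18)), (np.float64(2.1), np.float64(0.15)), (np.float64(2.07), np.float64(0.15))]
109 46 20 [(np.float64(2.38), np.float64(0.44)), (np.float64(2.41), np.float64(0.09)), (np.float64(2.36), np.float64(0.08)), (np.float64(2.25), np.float64(0.1)), (np.float64(2.12), np.float64(0.13)), (np.float64(2.09), np.float64(0.14))]
109 48 -15 [(np.float64(2.16), np.float64(0.9)), (np.float64(2.19), np.float64(0.71)), (np.float64(2.15), np.float64(0.68)), (np.float64(2.05), np.float64(0.63)), (np.float64(1.95), np.float64(0.59)), (np.float64(1.92), np.float64(0.59))]
109 48 0 [(np.float64(2.26), np.float64(0.68)), (np.float64(2.3), np.
[... 5547 characters left out ...]
[(np.float64(2.23), np.float64(0.72)), (np.float64(2.26), np.float64(0.49)), (np.float64(2.22), np.float64(0.46)), (np.float64(2.11), np.float64(0.42)), (np.float64(2.0), np.float64(0.4)), (np.float64(1.97), np.float64(0.4))]
113 52 10 [(np.float64(2.28), np.float64(0.62)), (np.float64(2.31), np.float64(0.35)), (np.float64(2.26), np.float64(0.33)), (np.float64(2.16), np.float64(0.3)), (np.float64(2.04), np.float64(0.3)), (np.float64(2.01), np.float64(0.3))]
113 52 20 [(np.float64(2.31), np.float64(0.58)), (np.float64(2.35), np.float64(0.28)), (np.float64(2.29), np.float64(0.27)), (np.float64(2.18), np.float64(0.27)), (np.float64(2.06), np.float64(0.29)), (np.float64(2.02), np.float64(0.29))]
```

```bash
sed -i 's/tilt=45/tilt=49/' h.py; python3 - <<'E'
from h import *
R=tool()
ctrl.gripper_to(44,force=40)
ctrl.move_ptp(tcp([-175,10,190]),R)
s=sensors.read_state();print(s['t'],W2C(s['eef_pos']+25*s['eef_rot'][:,2]),s['grip_width'])
ctrl.move_l(tcp([-155,10,109]),vel=80)
s=sensors.read_state();print(s['t'],W2C(s['eef_pos']+25*s['eef_rot'][:,2]),s['force'])
for n in ['side','top']:
    p,d=optics.grab_frame(n);cv2.imwrite(f'pics/{n}1.png',cv2.resize(p[90:330,100:420],None,fx=2,fy=2)[:,:,::-1])
    np.save(n+'1.npy',d)
E
```

```text
2.0333 [-174.31919485   10.97514279  191.03184742] 43.783390999937986
3.225 [-154.84111229   10.24238731  109.24005452] [ 0.81735954  0.42331466 -0.47929816]
```

View pics/side1.png

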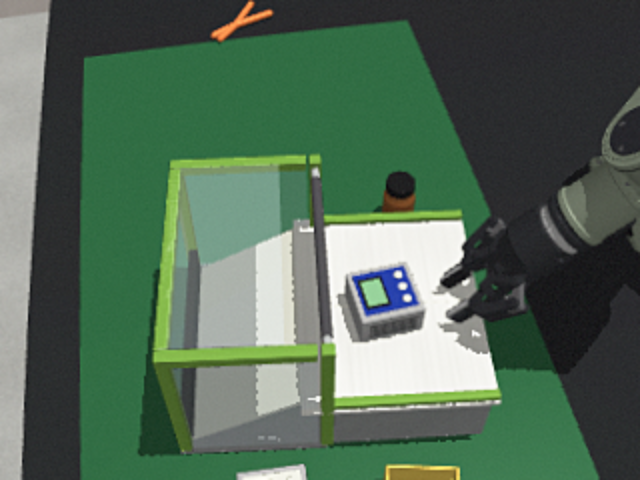

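View pics/top1.png

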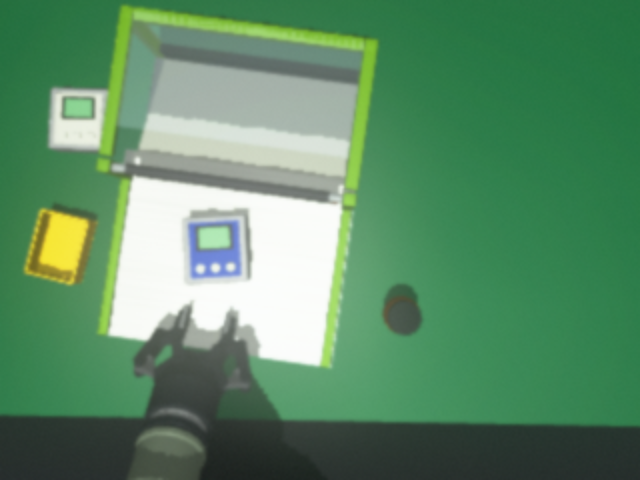

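The open fingers are behind the module's rear face, at about (210,308) in the top crop, and in line with its centre at (216,245). Nothing is touched yet. I'll push in stages.

```bash
python3 - <<'E'
from h import *
r=ctrl.move_l(tcp([-90,10,109]),vel=40,threshold=25)
s=sensors.read_state();print(r,s['t'],W2C(s['eef_pos']+25*s['eef_rot'][:,2]),s['force'])
for n in ['side','top']:
    p,d=optics.grab_frame(n);cv2.imwrite(f'pics/{n}2.png',cv2.resize(p[90:330,100:420],None,fx=2,fy=2)[:,:,::-1])
E
```

```text
False 5.1 [-90.10140482   9.80416094 108.92143045] [-1.46092924 -1.43037313  0.62070427]
```

View pics/side2.png

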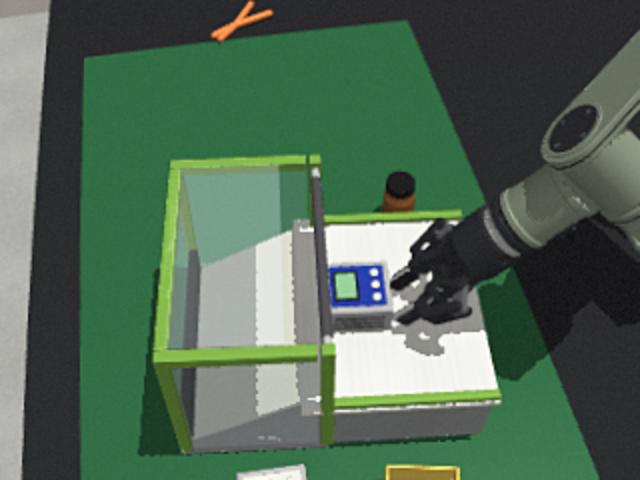

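View pics/top2.png

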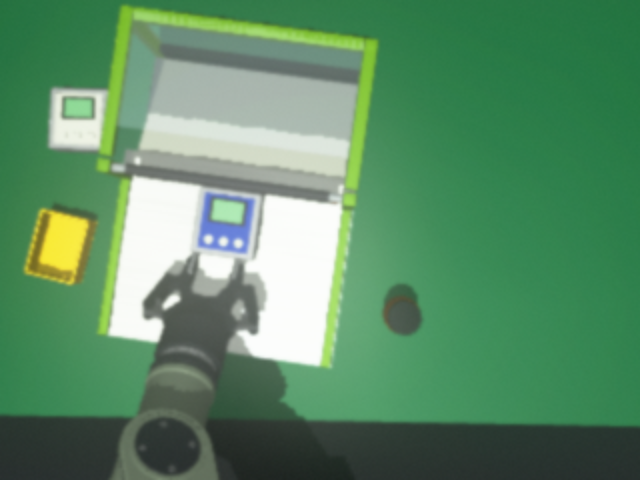

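The module is squared up, with both fingers on its rear face and its front at the flap plane (top crop row 188, bar at about row 185). I'll keep pushing through the flap.

```bash
python3 - <<'E'
from h import *
for x in (-40,-18):
    r=ctrl.move_l(tcp([x,10,109]),vel=40,threshold=25)
    s=sensors.read_state();print(r,s['t'],W2C(s['eef_pos']+25*s['eef_rot'][:,2]),s['force'])
    if r: break
for n in ['side','top']:
    p,d=optics.grab_frame(n);cv2.imwrite(f'pics/{n}3.png',cv2.resize(p[90:330,100:420],None,fx=2,fy=2)[:,:,::-1])
E
```

```text
False 6.6 [-39.92169738   9.99294323 109.09153166] [-0.89336004 -0.0298342  -0.19798864]
False 7.3 [-17.52359683  10.05301357 109.26930392] [ 0.43269653  0.2845719  -0.09220264]
```

View pics/side3.png

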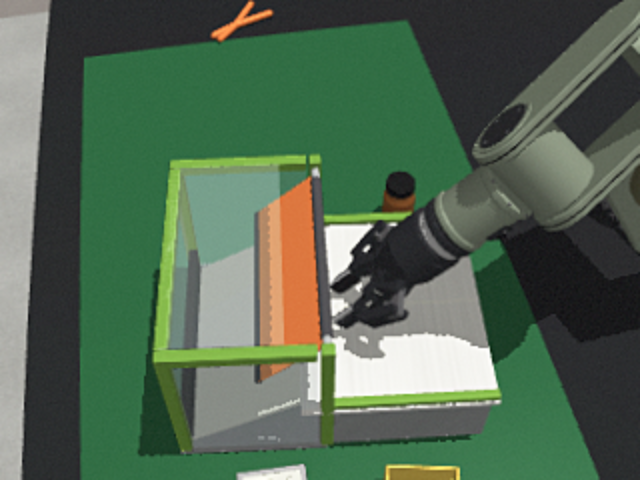

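View pics/top3.png

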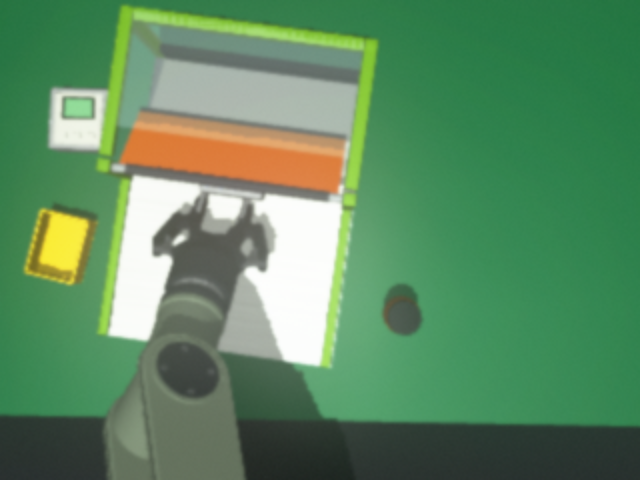

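The flap is lifted by the module, and the module's rear edge still shows at (230,192) in the top crop. It is close to tipping, so I'll push a bit farther.

```bash
python3 - <<'E'
from h import *
for x in (-10,-3,2):
    r=ctrl.move_l(tcp([x,10,109]),vel=30,threshold=20)
    s=sensors.read_state();print(r,s['t'],W2C(s['eef_pos']+25*s['eef_rot'][:,2]),s['force'])
    if r: break
ctrl.hold(0.6)
for n in ['side','top']:
    p,d=optics.grab_frame(n);cv2.imwrite(f'pics/{n}4.png',cv2.resize(p[90:330,100:420],None,fx=2,fy=2)[:,:,::-1])
E
```

```text
False 7.8167 [ -9.50493027  10.00411977 109.20497516] [ 0.0179885  -0.50973547  0.82645492]
False 8.2 [ -2.7021048    9.96166868 109.05884166] [-0.26125719  0.11124494 -1.40895369]
False 8.5167 [  2.26235908  10.01581963 109.10613157] [-0.46503401 -0.10128184 -0.28529133]
```

View pics/side4.png

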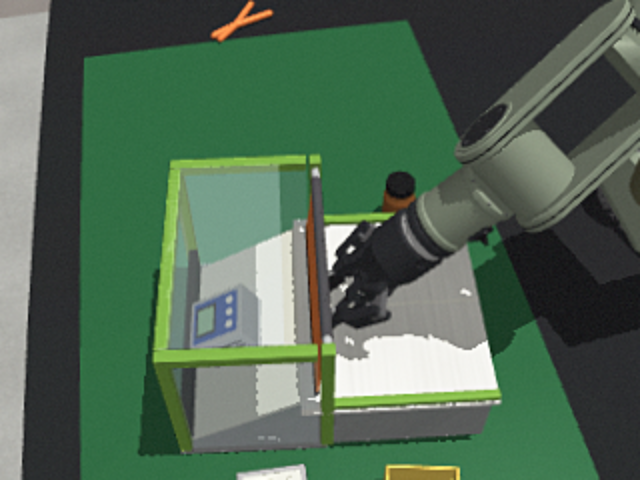

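View pics/top4.png

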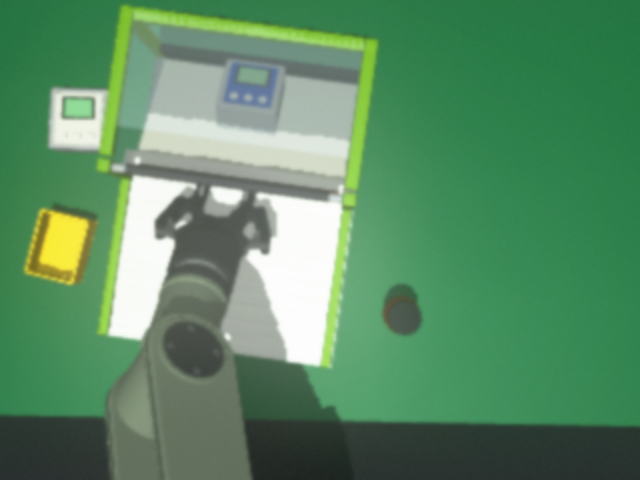

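The module has slid down to the rear bumper: side crop (220,315), top crop (250,90). The flap rests slightly ajar on the fingertips. Next I'll draw the hand straight back and then raise it.

```bash
python3 - <<'E'
from h import *
r=ctrl.move_l(tcp([-150,10,112]),vel=80,threshold=25)
s=sensors.read_state();print(r,s['t'],W2C(s['eef_pos']+25*s['eef_rot'][:,2]),s['force'])
if not r: ctrl.move_l(tcp([-190,10,190]),vel=100)
ctrl.hold(0.8)
for n in ['side','top']:
    p,d=optics.grab_frame(n);cv2.imwrite(f'pics/{n}5.png',cv2.resize(p[90:330,100:420],None,fx=2,fy=2)[:,:,::-1]);np.save(n+'5.npy',d);np.save(n+'5rgb.npy',p)
    a=np.load(n+'0rgb.npy').astype(int)
    X,_=cloud(n,np.load(n+'0.npy'))
    df=np.abs(p.astype(int)-a).max(2)
    c=W2C(X)
    for nm,m in dict(left=(c[...,1]>155)&(c[...,1]<330)&(abs(c[...,0])<220)&(c[...,2]>10)&(c[...,2]<90),right=(c[...,1]<-155)&(c[...,1]>-300)&(abs(c[...,0])<250)&(c[...,2]>10)&(c[...,2]<90)).items():
        print(n,nm,m.sum(),'changed px',(df[m]>50).sum())
s=sensors.read_state();print(s['t'],s['force'])
E
```

```text
False 11.2667 [-149.6632551     9.99433261  112.09516505] [ 0.61996301  0.75814707 -0.41983527]
side left 1897 changed px 0
side right 300 changed px 0
top left 1225 changed px 0
top right 294 changed px 0
13.1917 [ 0.39010799 -0.4856354   0.63288326]
```

View pics/side5.png

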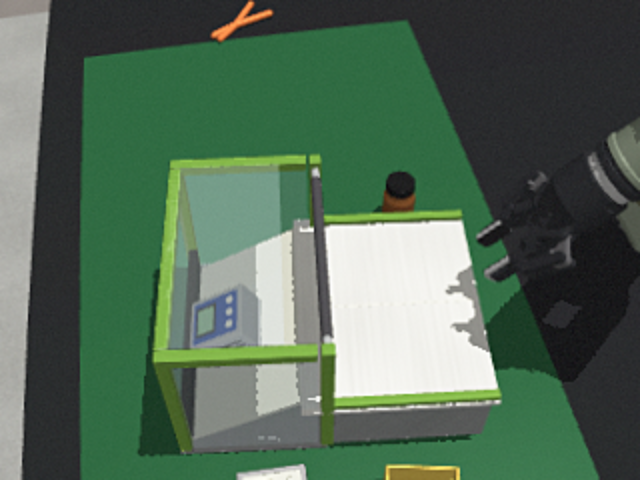

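View pics/top5.png

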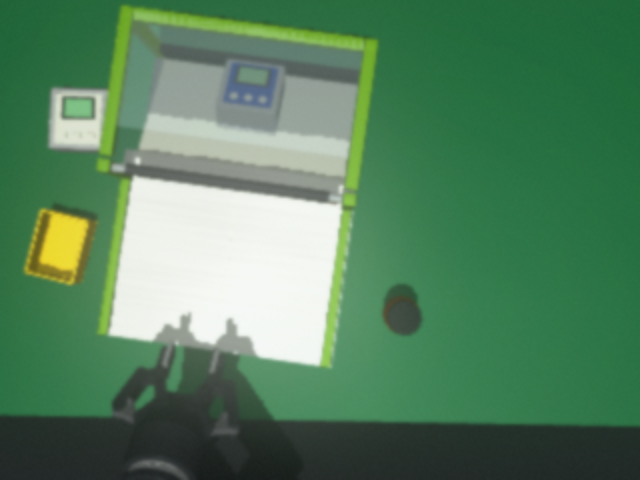

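The flap hangs shut, with no orange visible behind the bar. The module rests at the bumper at (220,315) in the side crop. The hand is clear, and the spare, bin and jar haven't moved. Handing in.

```bash
python3 - <<'E'
from plant import ctrl
print(ctrl.finish_job())
E
```

```text
the job is handed in; nothing more can be done
None
```

The blue-topped module is in the test chamber, resting against the rear bumper, and the job is handed in. I tilted the hand 49° and used the half-open fingers to slide the module along the tray. The push squared it up, took it through the flap and over the inner edge. I then drew the hand straight back and raised it clear.

- **Flap:** in the last side and top pictures it hangs shut as it did at the start, with no orange showing behind the bar. I judged this by eye and did not measure the angle.
- **Other objects:** comparing first and last pictures showed no changed pixels around the white-topped module, jar and bin.
- **Forces and time:** the force was under 3 N every time I read it, no force stop tripped, and the clock stood at 13.2 s just before hand-in.
- **Disagreement:** the two cameras differed by about 5 mm in the module's starting sideways position, so I aimed between the two. No check failed.

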